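# Lock the lid ring of the lime canister

## Task

Lock the lid of the canister that holds the lime (green foot): turn its lid collar clockwise, seen from above, until the collar's red pointer stands at the red locked mark on the shoulder, then let go. Leave the collar of the lemon canister (yellow foot) as it is.

Things in the scene. Friction and masses are not known exactly. Their poses are not given: they have to be found in the camera images.
- lime_canister: Clear upright cylinder, 68 mm across, with one green lime inside, fixed to the worktop on a green foot 92 mm across. On top a black shoulder disc, 92 mm across, upper face 80 mm up, with two small marks: red (locked) on the side towards the robot, left of the axis; white (open) right of it. Above it the steel lock collar. Origin: centre of the underside, z up.
- lime_grip (a point): Grip point of the lime collar, on its upright axis, 117 mm above the worktop. The collar is 72 mm across, its top 94 mm up; two black lugs rise from it to 122 mm, on the +y and -y sides of this frame, which turns with it. Outer flats 52 mm apart and 22 mm wide, to be gripped together from above, fingertips above 94 mm. The red pointer is on the +x side; z up.
- lime_collar (a joint): Turn of the lime canister's collar, rad: 0 = pointer at the white open mark, growing clockwise seen from above; 1.22 = pointer at the red locked mark; a hard stop lies at 1.31. Light friction (about 0.06 N m), no spring: it stays where it is left. It starts between 0 and 0.3. The collar cannot come off.
- lemon_rim (a point): Red pointer on the collar of the lemon canister, 34 mm from its axis (on the +x side of this frame, z up), 94 mm above the worktop. That canister has the same shape and sizes but holds one yellow lemon and has a yellow foot; its collar also starts near open, turns freely and shall stay as it is.

How it is judged (in metres and radians):
At the end, for the whole second after the job is handed in: The lime canister's collar is at rest with its pointer within 10 degrees (0.18 rad) of the red locked mark (joint above 1.04; the stop lies 5 degrees past the mark), and the pointer of the lemon canister's collar is within 6 mm (10 degrees) of where it started (value of joint lime_collar above 1.04 rad and velocity of joint lime_collar between -0.05 and 0.05 rad/s and distance of lemon_rim from where it was at the start of the episode below 0.006 m); the robot touches nothing.
It fails at once if the lemon canister's collar is turned by more than about 10 degrees from where it started (distance of lemon_rim from where it was at the start of the episode above 0.006 m).
It also fails if it takes over 32 s, if anything falls off the work surface, if the arm or the gripper's body presses on something with over 40 N, if the wrist force passes 120 N, or if a joint passes its speed limit or range.

## Robot

A 6-joint arm with a two-finger parallel gripper is mounted at the origin on a cart in front of the work surface, level with it; the furniture and walls round the work are solid. World frame = base frame: x ahead of the robot, y to its left, z up, the work surface at z = 0. Lengths are in mm, angles in rad, forces in N, time in s.
With the tool pointing down it reaches from about 350 to 850 mm from the base axis. Payload 8.1 kg.
Tool frame: the origin (TCP) lies midway between the tips of the shut fingers; the grasp point (between the pads) lies 19 mm behind it; z points along the fingers, y is the line along which they close (so a half turn about z gives the same grasp; the last joint's range is limited). The gripper opens to 93 mm and grips with 3 to 60 N. Pads are 15 mm wide; open, the fingers measure 128 mm over their backs; the gripper's body (75 mm by 188 mm) begins 65 mm behind the grasp point.
Start: joints at [1.158, 0.13, 1.488, -0, 1.523, -0.085], TCP at [193.155, 568.064, 218.635] pointing down, gripper open.
Joint ranges: [-2.96, 2.96], [-0.89, 2.26], [0.02, 2.5], [-1.34, 4.48], [0, 2.73], [-2.66, 2.66]. Speed limits (rad/s): [2.39, 2.39, 2.79, 3.14, 3.14, 3.14].

## Interface

Orientations are given as a rotation vector (axis times angle).
In Python, from workcell import bot gives the robot as it stands. Calls block until the motion is done:
- bot.move_to(position, orientation): joint-space move of the TCP to a pose.
- bot.line_to(position, frame=None, velocity=150, threshold=None): straight line of the TCP; frame=None keeps the orientation; velocity is the mean speed in mm/s. With threshold (N) it stops when the force on the tool has changed by that much, and returns True; else False.
- bot.move_joints(angles): joint-space move.
- bot.open_gripper() and bot.grab(force=None): open the fingers fully, or close them until they stop; force is the grip in N (None keeps the last).
- bot.wait(seconds).
- bot.solve_ik(position, orientation): joint angles nearest the present ones, or None.
- bot.observe(): the state.
- bot.camera(name): name is "scene" or "top"; returns the picture (420x560x3 uint8, red, green, blue); there is no depth.
- bot.camera_params(name): a dict with "fx", "fy", "cx", "cy" (pixels), "rvec" (rotation vector, rad) and "tvec" (3), from world to camera coordinates, as OpenCV has them. Camera axes: x right, y down, z forward; pixel columns grow to the right and rows downward; lengths in mm; the calibration is good to about 2 mm. A picture is of the moment at which its call begins. camera_params takes no time and is no camera call.
A pose or a line that the arm cannot do raises bot.IKError and nothing moves.
- bot.hand_in(): hands the job in; it is judged then, once.
The state is a dict: "time_s": time; "qpos": joint angles; "joint_vel": joint speeds; "effort": joint torques, N m; "tcp_pos": TCP position; "eef_rot": TCP orientation; "force": force on the tool from outside, world axes, zero at the start; "ft_torque": the same for the moment, N m; "gripper_width": finger opening in mm; "grasp_force": force on a finger pad.
Only numpy, scipy, OpenCV 4.12 (cv2) and the standard library are available. Lean on these libraries where they do the work, as an engineer would, in place of code of your own. Each camera call takes 0.05 s, during which the arm holds its last target. There are 200 camera calls.

## Working session

There is one attempt and no reset: what is moved stays moved. The work goes in short steps, each a Python script; the robot and the scene stay as the last script left them, time stands still between calls to the robot, and variables do not carry over. Pictures are saved under pics/ and viewed, at most 10 in all, crops included, and the job is handed in when it is done.

```bash
mkdir -p pics
python3 - <<'E'
from workcell import bot
import cv2
for n in("scene","top"):
    cv2.imwrite(f"pics/{n}0.png",bot.camera(n)[:,:,::-1]); print(bot.camera_params(n))
print(bot.observe())
E
```

```text
{'fx': 540.5730663508646, 'fy': 540.5730663508646, 'cx': 279.5074881514781, 'cy': 205.67505065676417, 'rvec': array([ 2.29824478, -0.89506474,  0.32240201]), 'tvec': array([-330.34835275,  330.8607366 ,  975.83788619])}
{'fx': 508.97934803072394, 'fy': 508.97934803072394, 'cx': 279.09856374348124, 'cy': 210.11920277471566, 'rvec': array([ 2.1429146 , -2.20083791,  0.06568342]), 'tvec': array([ 53.6382927 , 475.95417276, 970.97049529])}
{'time_s': 0.1, 'qpos': array([ 1.15764679e+00,  1.31084890e-01,  1.48916915e+00,  8.37633898e-06,
        1.52298787e+00, -8.54409512e-02]), 'joint_vel': array([-0.00100846, -0.00236052, -0.00347491,  0.00059774, -0.00194574,
       -0.00138731]), 'effort': array([ 1.30715103e-03, -5.61334956e+01, -4.93099451e+01,  7.70663540e-02,
        2.90840375e-02, -1.13693238e-05]), 'tcp_pos': array([192.91867581, 567.60192579, 217.69346534]), 'eef_rot': array([-5.12395888e-01, -3.09910328e+00,  2.50697761e-03]), 'force': array([ 0.45817599, -0.56169667, -0.28391448]), 'ft_torque': array([-0.0111451 , -0.01834861,  0.00415296]), 'grasp_force': 0.0, 'gripper_width': 93.18123502161063}
```

View pics/scene0.png

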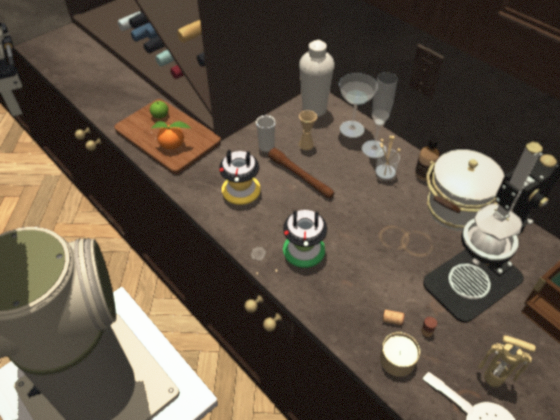

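View pics/top0.png

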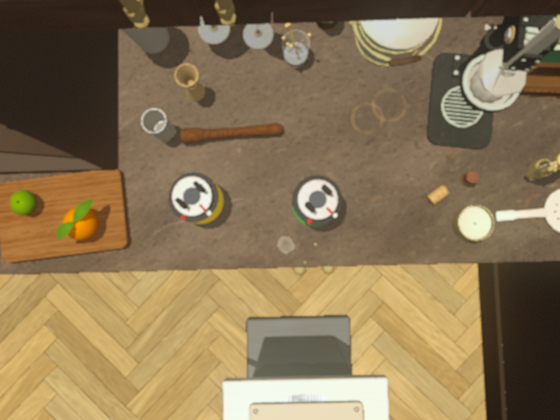

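The scene view shows the lemon canister (yellow foot) near (240,178) and the lime canister (green foot) near (304,238). In the top view they are at (195,198) and (318,200).

```bash
cat > h.py <<'E'
import numpy as np, cv2
from workcell import bot
def cam(n):
    p=bot.camera_params(n); K=np.array([[p['fx'],0,p['cx']],[0,p['fy'],p['cy']],[0,0,1.]])
    return K,cv2.Rodrigues(p['rvec'])[0],np.array(p['tvec'])
def ray(n,uv,z):
    K,R,t=cam(n); c=-R.T@t; d=R.T@np.linalg.solve(K,[uv[0],uv[1],1]); return c+d*(z-c[2])/d[2]
def proj(n,P):
    K,R,t=cam(n); q=K@(R@np.array(P,float)+t); return q[:2]/q[2]
E
python3 - <<'E'
from h import *
for n,uv in(("top",(318,200)),("top",(195,198)),("scene",(305,227)),("scene",(240,165))): print(n,uv,ray(n,uv,94).round(1))
print("cam", [(-cam(n)[1].T@cam(n)[2]).round() for n in("top","scene")])
t=cv2.imread("pics/top0.png")[165:235,280:360]; s=cv2.imread("pics/scene0.png")[195:265,265:345]
cv2.imwrite("pics/c0.png",np.hstack([cv2.resize(a,None,fx=5,fy=5,interpolation=cv2.INTER_CUBIC) for a in(t,s)]))
im=cv2.cvtColor(cv2.imread("pics/top0.png"),cv2.COLOR_BGR2HSV)
for n,o in(("top",(318,200)),("top",(195,198)),("scene",(305,227)),("scene",(240,165))):
    im=cv2.cvtColor(cv2.imread(f"pics/{n}0.png"),cv2.COLOR_BGR2HSV)
    h,s_,v=cv2.split(im); m=(((h<8)|(h>172))&(s_>120)&(v>110)).astype(np.uint8)
    mm=np.zeros_like(m); cv2.circle(mm,o,28,1,-1); k,_,st,c=cv2.connectedComponentsWithStats(m*mm)
    print(n,o,[(st[i,4],c[i].round(1)) for i in range(1,k)])
E
```

```text
top (318, 200) [487.6 -30.8  94. ]
top (195, 198) [497.4 191.   94. ]
scene (305, 227) [481.9 -39.8  94. ]
scene (240, 165) [497.6 184.5  94. ]
cam [array([ 399.,   24., 1006.]), array([  -8., -504.,  957.])]
top (318, 200) [(np.int32(7), array([330.4, 211.4])), (np.int32(26), array([309.1, 220.7]))]
top (195, 198) [(np.int32(8), array([203.8, 208.9])), (np.int32(22), array([182.7, 217. ]))]
scene (305, 227) [(np.int32(21), array([286. , 232.2])), (np.int32(5), array([304.4, 237.2]))]
scene (240, 165) [(np.int32(17), array([220.9, 168.9])), (np.int32(3), array([236., 173.]))]
```

View pics/c0.png

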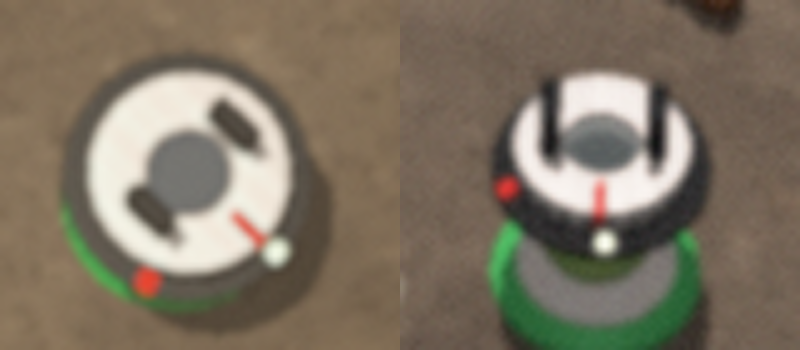

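The crop shows the pointer just clockwise of the white mark, with the lugs across it. I'll fit the collar in both views and plan the grasp.

```bash
cat >> h.py <<'E'
def rot(a):
    y=np.array([np.cos(a),np.sin(a),0]); z=np.array([0,0,-1.]); R=np.stack([np.cross(y,z),y,z],1)
    return cv2.Rodrigues(R)[0].ravel()
def red(n,im,o):
    h,s,v=cv2.split(cv2.cvtColor(im,cv2.COLOR_RGB2HSV)); m=(((h<8)|(h>172))&(s>110)&(v>100)).astype(np.uint8)
    mm=np.zeros_like(m); cv2.circle(mm,o,28,1,-1); k,_,st,c=cv2.connectedComponentsWithStats(m*mm)
    return [(int(st[i,4]),c[i]) for i in range(1,k)]
def collar(n,im,o):
    h,s,v=cv2.split(cv2.cvtColor(im,cv2.COLOR_RGB2HSV)); m=((s<60)&(v>150)).astype(np.uint8)
    mm=np.zeros_like(m); cv2.circle(mm,o,32,1,-1); m=m*mm
    cs=max(cv2.findContours(m,cv2.RETR_EXTERNAL,cv2.CHAIN_APPROX_NONE)[0],key=cv2.contourArea)
    w=np.array([ray(n,q[0],94)[:2] for q in cv2.convexHull(cs)],np.float32)
    return cv2.minEnclosingCircle(w), cv2.fitEllipse(w)
E
python3 - <<'E'
from h import *
for n,o in(("top",(318,200)),("top",(195,198)),("scene",(305,224)),("scene",(240,162))):
    im=cv2.imread(f"pics/{n}0.png")[:,:,::-1].copy(); print(n,o,collar(n,im,o))
    c=np.array(collar(n,im,o)[1][0])
    for a,uv in red(n,im,o):
        for z in(80,94):
            d=ray(n,uv,z)[:2]-c; print("  red",a,z,np.hypot(*d).round(1),np.degrees(np.arctan2(d[1],d[0])).round(1)%360)
# lugs and white mark, read from the crop (top: x5 from 280,165)
for nm,z,p in(("white",80,(275,250)),("red",80,(147,283)),("lugA",122,(232,118)),("lugB",122,(148,205))):
    print(nm,ray("top",(280+p[0]/5-.4,165+p[1]/5-.4),z).round(1))
for a in(135,45+270-180+180):
    for d in(0,-35,-70): print(a+d,bot.solve_ik([485,-34,100],rot(np.radians(a+d))))
E
```

```text
top (318, 200) (((485.7618713378906, -33.036128997802734), 41.484352111816406), ((487.4566345214844, -31.983291625976562), (71.9399185180664, 81.84027862548828), 141.12841796875))
  red 12 80 28.1 226.9
  red 12 94 28.1 223.7
  red 27 80 40.0 153.9
  red 27 94 40.9 153.7
top (195, 198) (((501.6233825683594, 197.60586547851562), 36.990440368652344), ((501.8038330078125, 197.558349609375), (73.07575225830078, 73.36902618408203), 155.9724578857422))
  red 11 80 29.9 219.6
  red 11 94 32.4 221.4
  red 24 80 41.6 152.6
  red 24 94 41.3 156.9
scene (305, 224) (((488.271240234375, -32.95926284790039), 36.275691986083984), ((488.1207580566406, -33.19961166381836), (71.02885437011719, 72.0057144165039), 76.13219451904297))
  red 23 80 40.6 153.6
  red 23 94 44.9 166.8
  red 11 80 20.7 224.9
  red 11 94 31.2 224.4
scene (240, 162) (((500.33575439453125, 193.16737365722656), 36.302085876464844), ((500.5683288574219, 193.7230987548828), (71.2237548828125, 73.2331771850586), 126.36101531982422))
  red 19 80 41.0 148.7
  red 19 94 43.7 167.0
  red 5 80 20.3 211.0
  red 5 94 33.1 220.4
white [461.4 -61.   80. ]
red [450.7 -14.1  80. ]
lugA [505.2 -43.7 122. ]
lugB [475.5 -13.5 122. ]
135 [-1.75492773e-01 -8.92890055e-02  1.93259217e+00 -4.44089210e-16
  1.29828949e+00 -2.53168726e+00]
100 [-1.75492773e-01 -8.92890055e-02  1.93259217e+00 -4.44089210e-16
  1.29828949e+00 -1.92082203e+00]
65 [-1.75492773e-01 -8.92890055e-02  1.93259217e+00 -4.44089210e-16
  1.29828949e+00 -1.30995679e+00]
315 [-1.75492773e-01 -8.92890055e-02  1.93259217e+00 -4.44089210e-16
  1.29828949e+00  6.09905390e-01]
280 [-1.75492773e-01 -8.92890055e-02  1.93259217e+00 -8.88178420e-16
  1.29828949e+00  1.22077063e+00]
245 [-1.75492773e-01 -8.92890055e-02  1.93259217e+00 -8.88178420e-16
  1.29828949e+00  1.83163587e+00]
```

Run:
```python
from h import *
c=[488.7,-31.2]; a=np.radians(314.3)
bot.open_gripper()
bot.move_to(c+[200],rot(a)); bot.line_to(c+[135])
hit=bot.line_to(c+[100],velocity=60,threshold=12); s=bot.observe(); print(hit,s['tcp_pos'],s['force'],s['time_s'])
if not hit:
    bot.grab(20); s=bot.observe(); print(s['gripper_width'],s['grasp_force'],s['force'],s['ft_torque'],s['tcp_pos'],s['time_s'])
cv2.imwrite("pics/s1.png",cv2.resize(bot.camera("scene")[140:300,200:400,::-1],None,fx=3,fy=3))
```

```text
False [488.72786582 -31.22403916  99.99707938] [ 0.84610901 -0.19795764  0.26947728] 4.0083
51.932741629801654 19.995135962963104 [-0.98500632 -0.42765482  0.97824695] [-0.03453179  0.18703512 -0.01544015] [488.67890163 -31.17494029 100.04318086] 4.7333
```

View pics/s1.png

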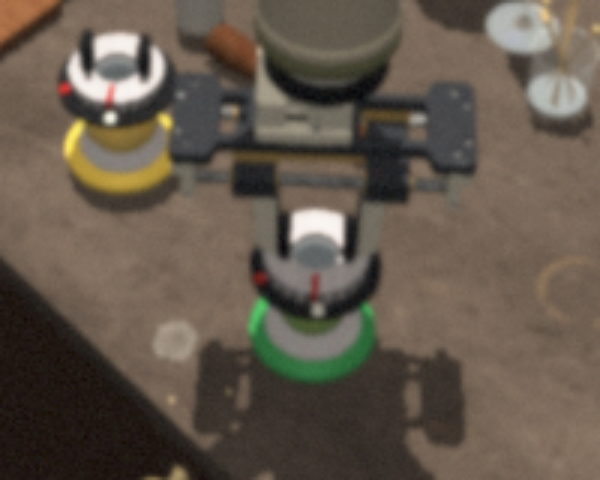

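The lime collar's lugs sit between the fingers (about (280,240) and (345,240) in the crop). The gripper width is 51.9 mm, matching the 52 mm flats. Now I'll turn the collar clockwise.

Run:
```python
from h import *
c=[488.7,-31.2,100]; a=np.radians(314.3)
for d in np.append(np.arange(.2,1.1,.2),[1.1,1.18]):
    bot.move_to(c,rot(a-d)); s=bot.observe(); print(round(d,2),s['force'].round(1),s['ft_torque'].round(2),s['gripper_width'].round(1),round(s['time_s'],2))
    if np.linalg.norm(s['force'])>60 or abs(s['ft_torque'][2])>1.5: break
cv2.imwrite("pics/s2.png",cv2.resize(bot.camera("scene")[140:300,200:400,::-1],None,fx=3,fy=3))
```

```text
Traceback (most recent call last):
AttributeError: 'float' object has no attribute 'round'
```

Run:
```python
from h import *
c=[488.7,-31.2,100]; a=np.radians(314.3)
for d in (.4,.6,.8,1.,1.1,1.18):
    bot.move_to(c,rot(a-d)); s=bot.observe(); print(d,s['force'].round(1),s['ft_torque'].round(2),round(s['gripper_width'],1),round(s['time_s'],2))
    if np.linalg.norm(s['force'])>60 or abs(s['ft_torque'][2])>1.5: break
cv2.imwrite("pics/s2.png",cv2.resize(bot.camera("scene")[140:300,200:400,::-1],None,fx=3,fy=3))
```

```text
0.4 [-3.1  4.2  4.4] [0.55 0.68 0.02] 52.1 5.4
0.6 [-3.8  4.6  3.8] [ 0.7   0.82 -0.02] 51.5 5.71
0.8 [-4.1  5.3  5. ] [ 0.89  0.8  -0.06] 51.8 6.02
1.0 [-4.3  6.3  4.2] [ 1.06  0.78 -0.05] 51.9 6.33
1.1 [-3.   7.2  4.8] [ 1.09  0.83 -0.1 ] 51.9 6.58
1.18 [-3.7  7.5  3.7] [ 1.18  0.73 -0.03] 52.1 6.83
```

View pics/s2.png

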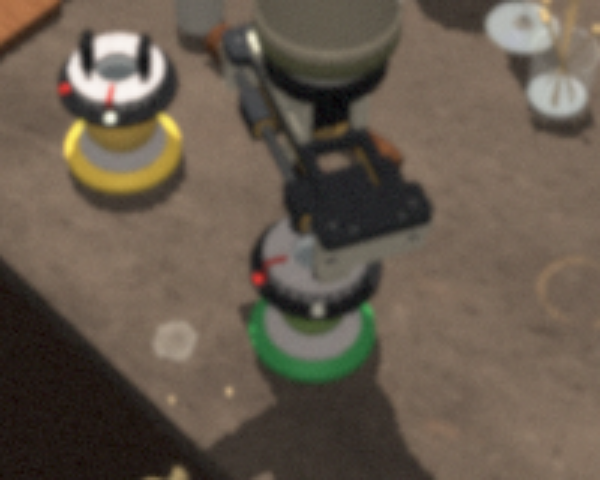

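The collar has turned: its pointer (about (275,262) in the crop) is at the red mark (258,279). I'll release, retreat and measure.

Run:
```python
from h import *
bot.open_gripper(); bot.line_to([488.7,-31.2,200]); 
bot.move_to([480,-260,260],rot(np.radians(260)))
for n,o,oL in(("top",(318,200),(195,198)),("scene",(305,224),(240,162))):
    im=bot.camera(n); c=np.array((489,-30.3) if n=="top" else (488.1,-33.2))
    for a,uv in red(n,im,o):
        print(n,a,[(z,np.hypot(*(d:=ray(n,uv,z)[:2]-c)).round(1),round(np.degrees(np.arctan2(d[1],d[0]))%360,1)) for z in(80,94)])
    print(" lemon",red(n,im,oL))
    if n=="top": t=im[165:235,280:360]
    else: t=np.hstack([t,im[195:265,265:345]])
cv2.imwrite("pics/c3.png",cv2.resize(t[:,:,::-1],None,fx=5,fy=5,interpolation=cv2.INTER_CUBIC)); s=bot.observe(); print(s['time_s'],s['tcp_pos'])
```

```text
top 40 [(80, np.float64(37.3), np.float64(156.8)), (94, np.float64(38.3), np.float64(156.5))]
 lemon [(11, array([203.36363636, 208.72727273])), (24, array([182.66666667, 216.875     ]))]
scene 29 [(80, np.float64(38.4), np.float64(150.6)), (94, np.float64(42.3), np.float64(164.9))]
scene 1 [(80, np.float64(24.4), np.float64(126.8)), (94, np.float64(25.2), np.float64(152.3))]
 lemon [(19, array([220.78947368, 169.15789474])), (5, array([235.8, 172.8]))]
9.5667 [ 480.0808711  -258.39946374  259.07616282]
```

View pics/c3.png

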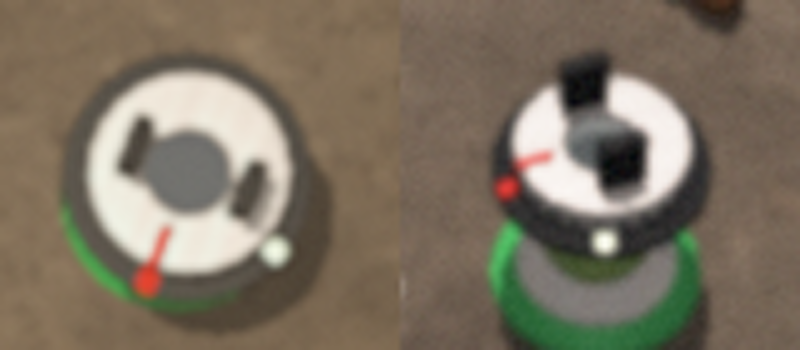

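The pointer lines up with the red mark in both views (top crop (147,283)), and the lemon collar hasn't moved.

```bash
python3 -c "
from workcell import bot
print(bot.hand_in())"
```

```text
the job is handed in; nothing more can be done
None
```

I turned the lime canister's collar clockwise until its red pointer stood at the red locked mark, let go and moved the arm clear. The lemon collar showed no movement in either camera, and I handed the job in at about 10 s; no verdict was returned.

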